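# Clip a storage tub shut and nest it in its low tub

### The arm

A 7-joint arm with a two-finger parallel gripper is mounted at the origin on the work surface. World frame = base frame: x ahead of the robot, y to its left, z up, the work surface at z = 0. Lengths are in m, angles in rad, forces in N, time in s.
With the tool pointing down it reaches from about 0.4 to 0.875 m from the base axis. Payload 19.3 kg.
Tool frame: the origin (TCP) lies at the very end of the fingers, on their centre line; the grasp point (between the pads) lies 19 mm behind it; z points along the fingers, y is the direction in which the jaws open and shut (so a half turn about z gives the same grasp; the last joint's range is limited). The gripper opens to 85 mm and grips with 20 to 120 N. Pads are 22 mm wide; open, the fingers measure 114 mm over their backs; the gripper's body (76 mm by 85 mm) begins 54 mm behind the grasp point. The pads swing forward as they close: fully open they stand 13 mm farther back than shut.
Start: joints at [-1.264, 0.521, -0.036, 1.599, 0.021, 1.021, -0.113], TCP at [0.23, 0.581, 0.231] pointing down, gripper open.
Joint ranges: [-2.91, 2.91], [-0.3, 2.13], [-1.5, 1.42], [0.17, 2.43], [-1.26, 4.41], [0.16, 1.93], [-2.52, 2.52]. Speed limits (rad/s): [1.89, 1.89, 2.39, 2.39, 3.01, 3.01, 3.01].

### API

Orientations are given as [roll, pitch, yaw] about the fixed x, y, z axes, in that order (R = Rz(yaw) Ry(pitch) Rx(roll)).
In Python, from workcell import bot gives the robot as it stands.
- The arm moves only by the tool apply_moves, never from a script. Its argument "commands" is a list of rows, each an object with "travel": the shift along the tool's x, y, z in m, a list of three; "twist": the turn, a rotation vector about the tool's x, y, z in degrees, a list of three; "claw": the finger opening in m, from 0 to 0.0854. A call has 1 to 10 rows; each row is the pose to reach, as a shift and turn from the pose commanded when the call began, along the tool's axes at that moment; what a row does not reach only later rows make up. A row lasts 1/10 s, in which the tool goes at most 50 mm and 8.59 degrees, less where a joint would pass 70% of its speed; a pose out of reach is approached as far as the arm can. A call with a gripper value outside its range is refused whole. The fingers move at their own pace and stop on an object; "force" is the grip in N (left out, the last holds). Time passes only in rows, so rows that repeat a pose let the fingers close. It gives the time, the measured TCP pose, the force and the opening at its end, in the units of the state.
- bot.observe(): the state, without advancing time (a new reading comes with each control period).
- bot.grab_frame(name): name is "scene" or "top" or "wrist"; returns a dict with "frame" (420x560x3 uint8, blue, green, red), "fx", "fy", "cx", "cy" (pixels), "pose" (4x4, takes a point from camera to world coordinates); the wrist camera has in their place "tool_from_camera" (4x4, takes a point from camera to tool coordinates, whose origin is the TCP and whose axes are the flange's). Camera axes: x right, y up, looking along -z (the intrinsics and any distortion apply to the point x, -y, -z); pixel columns grow to the right and rows downward; lengths in m; the calibration is good to about 2 mm. A picture is of the moment at which its call begins: read the wrist's pose just before it. There is no depth.
- bot.job_done(): hands the job in, once; it reports no verdict.
The state is a dict: "clock": time; "qpos": joint angles; "qd": joint speeds; "joint_efforts": joint torques, N m; "position": TCP position; "tool_rot": TCP orientation; "force": force on the tool from outside, world axes, zero at the start; "moment": the same for the moment, N m; "grip_width": finger opening in m.
Only numpy, scipy, OpenCV 4.12 (cv2) and the standard library are available. Lean on these libraries where they do the work, as an engineer would, in place of code of your own. Each camera call takes 0.05 s, during which the arm holds its last target.

### The job

Set the lid on the tall tub and press it down until both of its end clips have snapped under the tub's rim. Then lower the closed tub, which can be carried by the lid's handle, gently into the low tub, stopping when it sits upright and snug in the taper; do not drop it or ram it tight, and do not knock the other goods on the bench. Let go and leave the set there.

Things in the scene. Friction and masses are not known exactly. Their poses are not given: they have to be found in the camera images.
- tub: Tall open tub, plain white plastic, round, tapered: 90 mm high, outside 92 mm across at the foot widening evenly to 112 at the top, with an outward rim 128 mm across, 6 mm thick (84 to 90 mm above the foot). About 0.16 kg, loose. Origin: centre of its underside, z up; yaw does not matter.
- low_tub: Low open round tub, same white plastic, loose, 0.4 kg: 60 mm high, no rim but two flat ears at the top on its +y and -y sides (146 mm over the ears); mouth 102 mm across, same taper as the tall tub. The tall tub's foot enters with 5 mm to spare all round and comes to rest in the taper, its underside about 12 to 20 mm above this one's. Origin: centre of the underside, z up.
- lid: Round lid for the tall tub, same white plastic, 0.13 kg, lies right way up on its skirt; plate 146 mm across, its top 28 mm up; skirt 149 mm inside at its flared foot. Origin: centre of the skirt's foot, z up, +x along the handle to clip a. Home on the tub, origin is 66 mm above the tub's; clips first touch the rim at about 81 mm. Pressing home takes some 5 to 15 N; the tub then hangs from it.
- lid_handle (a point): Middle of the lid's arch handle: a level bar 84 mm long (along the lid's x), 16 mm wide, 17 mm high, its top 60 mm and this point 51.5 mm above the lid's origin, 15 mm free below the bar. Axes as the lid.
- clip_a (a joint): Spring clip at the lid's +x end, a 28 mm wide tab outside the skirt with a beak inside: 0 at rest, grows (m, up to 0.010) as the rim pushes it outward, back to about 0 when it has snapped under the rim. Always sprung inward; no need to touch it.
- clip_b (a joint): The same clip at the lid's -x end.
- parts_bin: Bystander: red open plastic bin, 110 x 100 x 60 mm high; origin under its centre.
- carton: Bystander: closed cardboard carton, 120 x 80 x 70 mm high; origin under its centre.
- jar: Bystander: glass jar with a steel cap, 68 mm across, 85 mm high; origin under its centre.
- screwdriver: Bystander: screwdriver lying on the far side of the work; origin under its middle, x along it.
Not all that is in view belongs to the job. Leave any turquoise look-alike of the lid alone.

How it is judged:
By the outcome, as a careful person would: the job done as asked, in the order asked, and still so for the second after the job is handed in, with the robot touching nothing.
It also fails if it takes over 61 s, if anything falls off the work surface, if the arm or the gripper's body presses on something with over 40 N, if the wrist force passes 120 N, or if a joint passes its speed limit or range.

## Working session

There is one attempt and no reset: what is moved stays moved. The work goes in short steps, Python scripts to look and compute and a tool call to move; the robot and the scene stay as the last step left them, time stands still between calls to the robot, and variables do not carry over. Pictures are saved under pics/ and viewed, and the job is handed in when it is done.

Besides the shell and the picture viewer there is one more tool, called after "Emit:" as a command line: name --argument value ..., lists and objects as JSON in quotes. apply_moves: Moves the arm, as the interface text tells. Its arguments: {"type":"object","properties":{"commands":{"type":"array"},"force":{"type":"number"}},"required":["commands"]}

```bash
mkdir -p pics; ls
python3 - <<'E'
from workcell import bot
import cv2,json,numpy as np
s=bot.observe();print(s)
for n in("scene","top","wrist"):
    f=bot.grab_frame(n);cv2.imwrite(f"pics/{n}0.png",f["frame"])
    np.savez(f"pics/{n}0.npz",**f)
    print({k:(np.round(v,4).tolist() if not isinstance(v,str) else v) for k,v in f.items() if k!="frame"})
E
```

```text
pics
{'clock': 0.0, 'qpos': array([-1.26419357,  0.52198898, -0.03635474,  1.59998867,  0.02119935,
        1.02110698, -0.11281917]), 'qd': array([ 0.00065735, -0.00082434,  0.00087332, -0.00258972,  0.00111144,
       -0.00070467, -0.00054342]), 'joint_efforts': array([ 2.13032858e-03, -9.27081084e+01,  1.98062718e+00, -3.69934058e+01,
        1.79686316e-02,  7.90926861e-03,  6.34146704e-05]), 'position': array([0.22986556, 0.58083848, 0.23074795]), 'tool_rot': array([-3.14048748e+00,  6.49498468e-05,  2.76478381e+00]), 'force': array([0.51617543, 0.03440237, 0.59081838]), 'moment': array([ 0.03731948, -0.029205  ,  0.03635483]), 'grip_width': 0.08536032887636978}
{'fx': 528.9951, 'fy': 528.9951, 'cx': 285.2978, 'cy': 206.0128, 'pose': [[-0.6231, -0.6395, 0.4503, 1.1936], [0.7821, -0.5127, 0.3542, 0.463], [0.0044, 0.5729, 0.8196, 1.1318], [0.0, 0.0, 0.0, 1.0]]}
{'fx': 408.4733, 'fy': 408.4733, 'cx': 284.8669, 'cy': 211.1252, 'pose': [[0.0077, 0.9925, -0.1219, 0.492], [-0.9999, 0.0094, 0.0129, 0.0027], [0.0139, 0.1218, 0.9925, 1.0714], [0.0, 0.0, 0.0, 1.0]]}
{'fx': 333.932, 'fy': 333.932, 'cx': 280.2446, 'cy': 211.5143, 'tool_from_camera': [[-0.0003, 0.9569, 0.2905, 0.075], [1.0, 0.0003, 0.0002, -0.0003], [0.0001, 0.2905, -0.9569, -0.1418], [0.0, 0.0, 0.0, 1.0]]}
```

View pics/scene0.png

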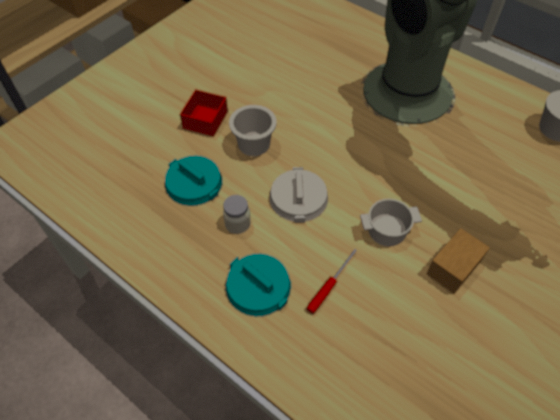

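View pics/top0.png

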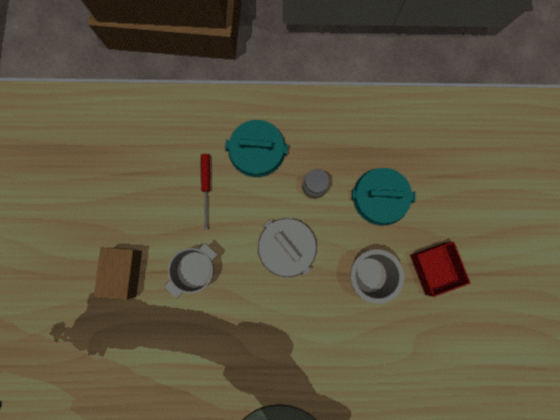

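View pics/wrist0.png

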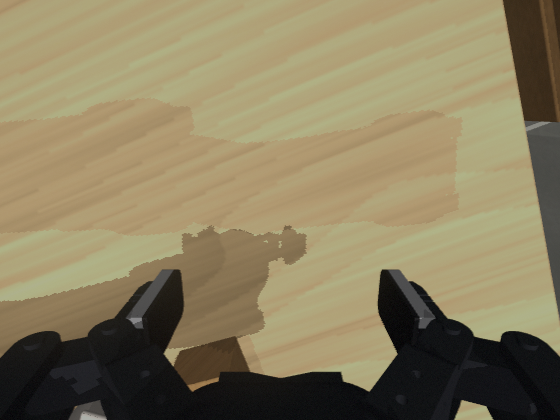

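Top view: the white lid is at (288,247), with turquoise look-alikes at (257,148) and (383,197). The white one fits the description ("same white plastic"). The tall tub is the rimmed one at (378,277), and the low tub is the one with ears at (192,270). I'll check an enlarged crop and measure.

```bash
cat > h.py <<'E'
import numpy as np,cv2
from scipy.optimize import least_squares
def pix(f,P,pose=None):
    T=f["pose"] if pose is None else pose
    P=np.atleast_2d(P);c=(P-T[:3,3])@T[:3,:3]
    return np.c_[f["cx"]+f["fx"]*c[:,0]/-c[:,2], f["cy"]+f["fy"]*(-c[:,1])/-c[:,2]]
def onz(f,uv,z,pose=None):
    T=f["pose"] if pose is None else pose
    uv=np.atleast_2d(uv).astype(float)
    d=np.c_[(uv[:,0]-f["cx"])/f["fx"],-(uv[:,1]-f["cy"])/f["fy"],-np.ones(len(uv))]@T[:3,:3].T
    return T[:3,3]+d*((z-T[2,3])/d[:,2])[:,None]
def ld(n): return dict(np.load(f"pics/{n}.npz"))
E
python3 - <<'E'
from h import *
t=ld("top0");f=t["frame"]
c=cv2.resize(f[200:320,150:420],None,fx=2.9,fy=2.9,interpolation=cv2.INTER_CUBIC);cv2.imwrite("pics/topcrop.png",c)
s=ld("scene0")["frame"];cv2.imwrite("pics/scenecrop.png",cv2.resize(s[90:260,215:435],None,fx=3.5,fy=3.5,interpolation=cv2.INTER_CUBIC))
for n,uv,z in(("lid",(288,247),.028),("tub",(378,277),.09),("low",(192,270),.06)):print(n,onz(t,uv,z))
E
```

```text
lid [[ 0.52820206 -0.01953265  0.028     ]]
tub [[ 0.45661096 -0.23304542  0.09      ]]
low [[0.46913841 0.21540595 0.06      ]]
```

View pics/topcrop.png

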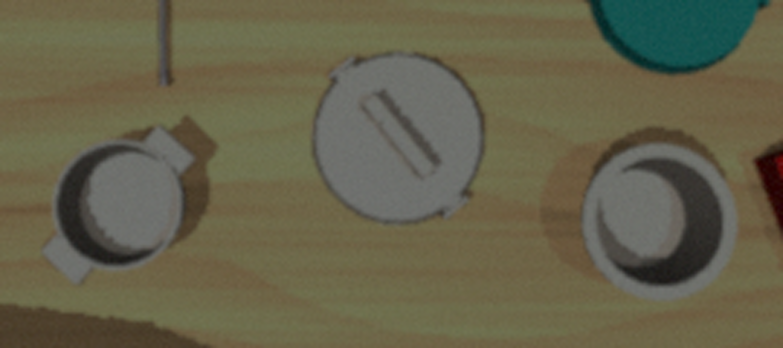

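View pics/scenecrop.png

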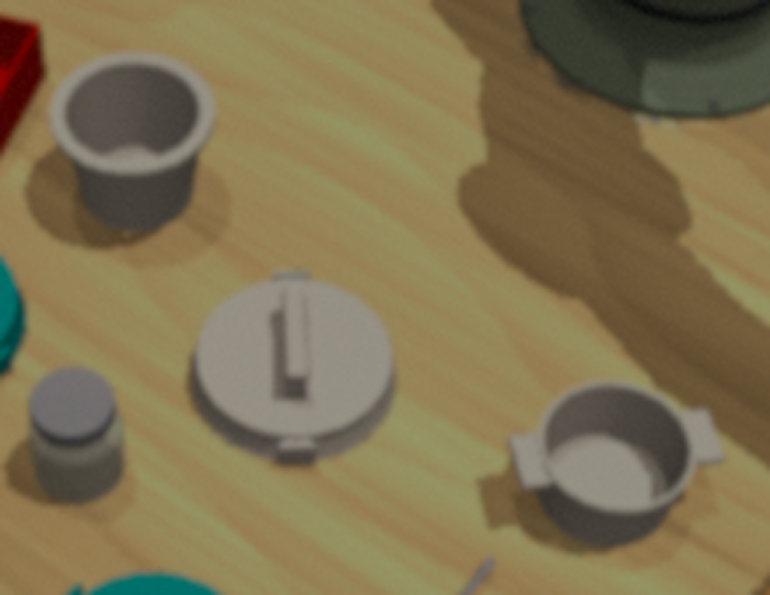

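```bash
cat >> h.py <<'E'
def wmask(f,thr=45):
    h=cv2.cvtColor(cv2.GaussianBlur(f,(3,3),0),cv2.COLOR_BGR2HSV)
    return (h[...,1]<thr).astype(np.uint8)
def circ(x,y,z,r):
    a=np.linspace(0,2*np.pi,72,endpoint=False);return np.c_[x+r*np.cos(a),y+r*np.sin(a),np.full(72,z)]
def hull(f,x,y,rings):
    return cv2.convexHull(pix(f,np.vstack([circ(x,y,z,r) for z,r in rings])).astype(np.float32))
RT=dict(tub=[(0,.046),(.084,.056),(.084,.064),(.09,.064)],low=[(0,.048),(.06,.055)],lid=[(0,.0765),(.028,.073)])
E
python3 - <<'E'
from h import *
t=ld("top0");s=ld("scene0")
for n in("top0","scene0"):
    f=ld(n);h=cv2.cvtColor(f["frame"],cv2.COLOR_BGR2HSV)
    for nm,x,y,z in(("lid",.528,-.02,.028),("tub",.457,-.233,.09),("low",.469,.215,0.),("table",.6,.1,0)):
        u,v=pix(f,[x,y,z])[0].astype(int);print(n,nm,u,v,h[v-1:v+2,u-1:u+2,1].mean())
G=dict(lid=(.528,-.02),tub=(.457,-.233),low=(.469,.215))
for nm,g in G.items():
  for n in("top0","scene0"):
    f=ld(n);m=wmask(f["frame"],60)
    k,lab,st,ce=cv2.connectedComponentsWithStats(m)
    u,v=pix(f,[g[0],g[1],.03])[0].astype(int)
    H=hull(f,*g,RT[nm])
    hm=np.zeros(m.shape,np.uint8);cv2.fillPoly(hm,[H.astype(np.int32)],1)
    l=np.bincount(lab[(hm>0)&(lab>0)]).argmax()
    mm=(lab==l).astype(np.uint8)
    if nm!="tub": mm=cv2.morphologyEx(mm,cv2.MORPH_OPEN,cv2.getStructuringElement(2,(25,25)))
    # fill
    c,_=cv2.findContours(mm,0,1);mm=cv2.drawContours(np.zeros_like(mm),c,-1,1,-1)
    best=None
    sub=8
    def sc(p):
        q=np.zeros(m.shape,np.uint8);cv2.fillPoly(q,[np.round(hull(f,*p,RT[nm])*16).astype(np.int32)],1,shift=4)
        return (q&mm).sum()/(q|mm).sum()
    p=np.array(g)
    for st_ in(.004,.002,.001,.0005):
        for _ in range(3):
            c=[p+st_*np.array([i,j]) for i in range(-3,4) for j in range(-3,4)]
            v=np.array([sc(q) for q in c]);p=np.mean([q for q,w in zip(c,v) if w>=v.max()-1e-9],axis=0)
    print(nm,n,p.round(4),v.max().round(3),mm.sum())
E
```

```text
top0 lid 288 247 9.555555555555555
top0 tub 377 276 11.555555555555555
top0 low 197 269 7.444444444444445
top0 table 242 219 82.44444444444444
scene0 lid 297 190 34.333333333333336
scene0 tub 252 120 40.888888888888886
scene0 low 384 228 28.77777777777778
scene0 table 317 239 101.77777777777777
lid top0 [ 0.5295 -0.017 ] 0.978 2788
lid scene0 [ 0.525 -0.019] 0.935 2326
tub top0 [ 0.4595 -0.2315] 0.977 2337
tub scene0 [ 0.4535 -0.235 ] 0.888 1701
low top0 [0.4695 0.22  ] 0.937 1735
low scene0 [0.464 0.218] 0.9 1684
```

```bash
cat >> h.py <<'E'
from scipy.spatial.transform import Rotation as Ro
def go(s,pos,yaw):
    """print travel/twist from (measured) state to pos, tool down, tool-x at yaw (rad)"""
    R0=Ro.from_euler("xyz",s["tool_rot"]).as_matrix()
    R1=Ro.from_euler("xyz",[np.pi,0,yaw]).as_matrix()
    print("travel",(R0.T@(np.array(pos)-s["position"])).round(4).tolist(),"twist",np.degrees(Ro.from_matrix(R0.T@R1).as_rotvec()).round(2).tolist())
E
python3 - <<'E'
from h import *
from workcell import bot
t=ld("top0")
a,b=onz(t,[(268.6,224.1),(306.9,271.0)],.02);d=a-b;print(a,b,(a+b)/2,np.degrees(np.arctan2(d[1],d[0])))
a,b=onz(t,[(150+372/2.9,200+97/2.9),(150+428/2.9,200+172/2.9)],.06);d=a-b;print(a,b,(a+b)/2,np.degrees(np.arctan2(d[1],d[0])),np.linalg.norm(d))
s=bot.observe()
go(s,[.467,.219,.25],np.radians(90));go(s,[.467,.219,.25],s["tool_rot"][2])
E
```

```text
[0.58700029 0.03079621 0.02      ] [ 0.46788799 -0.06831241  0.02      ] [ 0.52744414 -0.0187581   0.02      ] 39.76250148184477
[0.56035954 0.00547377 0.06      ] [ 0.49709878 -0.04264459  0.06      ] [ 0.52872916 -0.01858541  0.06      ] 37.25789353740127 0.07948144358528916
travel [-0.3536, -0.2493, -0.0189] twist [-0.04, 0.03, 68.41]
travel [-0.3536, -0.2493, -0.0189] twist [-0.05, 0.0, -0.0]
```

Emit:
apply_moves --commands '[{"travel": [-0.3536, -0.2493, -0.019], "twist": [0, 0, 68.4]}, {"travel": [-0.3536, -0.2493, -0.019], "twist": [0, 0, 68.4]}, {"travel": [-0.3536, -0.2493, -0.019], "twist": [0, 0, 68.4]}, {"travel": [-0.3536, -0.2493, -0.019], "twist": [0, 0, 68.4]}, {"travel": [-0.3536, -0.2493, -0.019], "twist": [0, 0, 68.4]}, {"travel": [-0.3536, -0.2493, -0.019], "twist": [0, 0, 68.4]}, {"travel": [-0.3536, -0.2493, -0.019], "twist": [0, 0, 68.4]}, {"travel": [-0.3536, -0.2493, -0.019], "twist": [0, 0, 68.4]}, {"travel": [-0.3536, -0.2493, -0.019], "twist": [0, 0, 68.4]}, {"travel": [-0.3536, -0.2493, -0.019], "twist": [0, 0, 68.4]}]'

```text
invalid input at $.commands[0]: expected keys travel, twist, claw
```

```bash
cat >> h.py <<'E'
def snap(bot,n):
    s=bot.observe();f=bot.grab_frame("wrist")
    T=np.eye(4);T[:3,:3]=Ro.from_euler("xyz",s["tool_rot"]).as_matrix();T[:3,3]=s["position"]
    f["pose"]=T@f["tool_from_camera"];cv2.imwrite(f"pics/{n}.png",f["frame"]);np.savez(f"pics/{n}.npz",**f)
    print(s["clock"],s["position"].round(4),s["tool_rot"].round(4),s["qpos"].round(3),s["force"].round(2),np.abs(s["qd"]).max().round(3));return s,f
E
python3 - <<'E'
from h import *
from workcell import bot
s,f=snap(bot,"w1")
E
```

```text
0.15 [0.2299 0.5809 0.2309] [-3.1408e+00  1.0000e-04  2.7647e+00] [-1.264  0.522 -0.036  1.6    0.021  1.021 -0.113] [ 0.86 -0.29 -0.1 ] 0.003
```

View pics/w1.png

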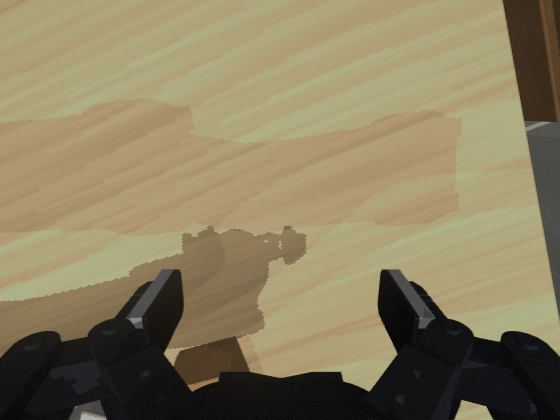

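The move was refused because each row needs a "claw" value, so the view hasn't changed.

Emit:
apply_moves --commands '[{"travel": [-0.3536, -0.2493, -0.019], "twist": [0, 0, 68.4], "claw": 0.085}, {"travel": [-0.3536, -0.2493, -0.019], "twist": [0, 0, 68.4], "claw": 0.085}, {"travel": [-0.3536, -0.2493, -0.019], "twist": [0, 0, 68.4], "claw": 0.085}, {"travel": [-0.3536, -0.2493, -0.019], "twist": [0, 0, 68.4], "claw": 0.085}, {"travel": [-0.3536, -0.2493, -0.019], "twist": [0, 0, 68.4], "claw": 0.085}, {"travel": [-0.3536, -0.2493, -0.019], "twist": [0, 0, 68.4], "claw": 0.085}, {"travel": [-0.3536, -0.2493, -0.019], "twist": [0, 0, 68.4], "claw": 0.085}, {"travel": [-0.3536, -0.2493, -0.019], "twist": [0, 0, 68.4], "claw": 0.085}, {"travel": [-0.3536, -0.2493, -0.019], "twist": [0, 0, 68.4], "claw": 0.085}, {"travel": [-0.3536, -0.2493, -0.019], "twist": [0, 0, 68.4], "claw": 0.085}]'

```text
clock: 1.2
position: [0.4692, 0.215, 0.2507]
tool_rot: [3.14, 0.001, 1.565]
force: [0.1, -0.1, -0.1]
grip_width: 0.085
```

Run:
```python
from h import *
from workcell import bot
s,f=snap(bot,"w2")
go(s,[.467,.219,.25],np.radians(90))
```

```text
1.2 [0.4692 0.215  0.2507] [3.1403e+00 1.0000e-03 1.5648e+00] [-0.816  0.341  0.349  1.876 -0.139  0.948 -0.41 ] [ 0.1  -0.06 -0.09] 0.063
travel [0.004, -0.0023, 0.0007] twist [0.07, 0.06, -0.34]
```

View pics/w2.png

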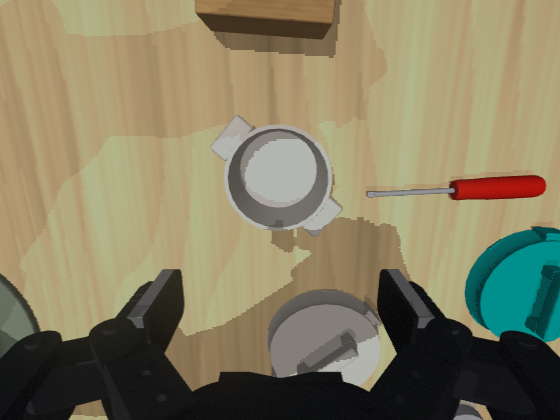

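The low tub's mouth is at about (279,177), with the white lid partly visible at (325,340). I'll fit the rim.

```bash
cat >> h.py <<'E'
def fitrim(f,uv,z,rr,thr=None,show=None):
    """radial gradient search around predicted circles of radius rr at height z; robust fit centre"""
    g=cv2.GaussianBlur(cv2.cvtColor(f["frame"],cv2.COLOR_BGR2LAB)[...,0].astype(float) if thr is None else thr(f),(0,0),0.8)
    c=onz(f,uv,z)[0][:2]; res=[]
    for it in range(4):
        a=np.linspace(0,2*np.pi,120,endpoint=False);rs=np.arange(rr-.010/(it+1),rr+.010/(it+1),.00025)
        P=[];
        for t in a:
            uvs=pix(f,np.c_[c[0]+rs*np.cos(t),c[1]+rs*np.sin(t),np.full(len(rs),z)]).astype(np.float32)
            if (uvs<2).any() or (uvs[:,0]>557).any() or (uvs[:,1]>417).any(): continue
            v=cv2.remap(g.astype(np.float32),uvs[:,0],uvs[:,1],cv2.INTER_LINEAR).ravel()
            d=np.gradient(v);k=np.abs(d).argmax()
            P.append([c[0]+rs[k]*np.cos(t),c[1]+rs[k]*np.sin(t)])
        P=np.array(P)
        r=least_squares(lambda q:np.hypot(P[:,0]-q[0],P[:,1]-q[1])-q[2],[*c,rr],loss="soft_l1",f_scale=.001)
        c=r.x[:2]
    e=np.abs(r.fun*0+np.hypot(P[:,0]-c[0],P[:,1]-c[1])-r.x[2])
    return r.x.round(4),np.median(e).round(4),len(P)
sat=lambda f:cv2.cvtColor(f["frame"],cv2.COLOR_BGR2HSV)[...,1].astype(float)
E
python3 - <<'E'
from h import *
f=ld("w2")
for rr in(.051,.055):
  print(rr,fitrim(f,(279,177),.06,rr),fitrim(f,(279,177),.06,rr,sat))
m=wmask(f["frame"],60);mm=cv2.morphologyEx(m,2,cv2.getStructuringElement(2,(41,41)))
c,_=cv2.findContours(mm[:250],0,1)
for k in c: print(cv2.fitEllipse(k),onz(f,cv2.fitEllipse(k)[0],.06))
g=(.4695,.2195)
im=f["frame"].copy()
for z,r in((.06,.055),(.06,.051)):
  cv2.polylines(im,[np.round(pix(f,circ(*onz(f,(279,177),.06)[0][:2],z,r))).astype(int)],True,(0,0,255),1)
cv2.imwrite("pics/w2o.png",cv2.resize(im[90:260,180:380],None,fx=3.5,fy=3.5))
E
```

```text
0.051 (array([0.4658, 0.2216, 0.0505]), np.float64(0.0002), 120) (array([0.4661, 0.2216, 0.0529]), np.float64(0.0008), 120)
0.055 (array([0.4668, 0.2213, 0.0537]), np.float64(0.0007), 120) (array([0.4658, 0.2215, 0.0547]), np.float64(0.0002), 120)
((276.5391540527344, 176.54891967773438), (101.82276153564453, 129.2870330810547), 128.5023956298828) [[0.4647446  0.22483537 0.06      ]]
```

View pics/w2o.png

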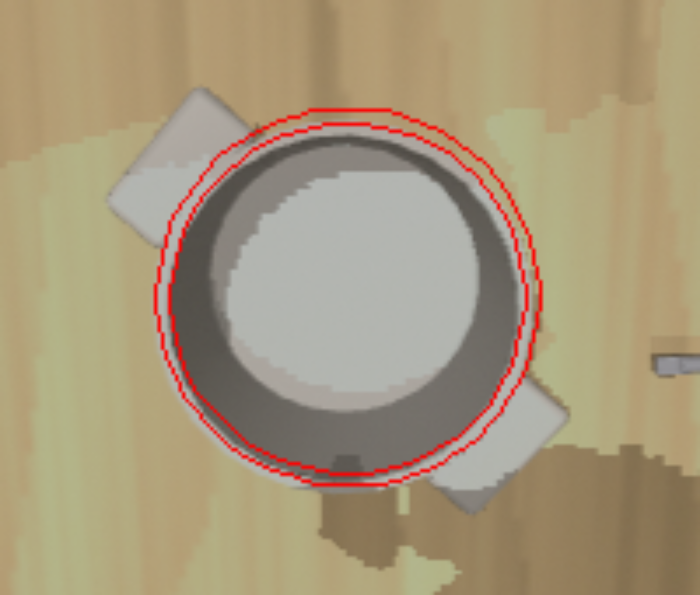

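The wrist fit puts the low tub at (0.466, 0.2215). Both rim radii match, and the scene and top views agree within about 4 mm. Next is the view over the lid.

Run:
```python
from h import *
from workcell import bot
go(bot.observe(),[.489,-.05,.24],np.radians(39))
```

```text
travel [-0.2673, 0.0219, 0.0105] twist [0.03, 0.01, 50.81]
```

Emit:
apply_moves --commands '[{"travel": [-0.267, 0.022, 0.01], "twist": [0, 0, 51], "claw": 0.085}, {"travel": [-0.267, 0.022, 0.01], "twist": [0, 0, 51], "claw": 0.085}, {"travel": [-0.267, 0.022, 0.01], "twist": [0, 0, 51], "claw": 0.085}, {"travel": [-0.267, 0.022, 0.01], "twist": [0, 0, 51], "claw": 0.085}, {"travel": [-0.267, 0.022, 0.01], "twist": [0, 0, 51], "claw": 0.085}, {"travel": [-0.267, 0.022, 0.01], "twist": [0, 0, 51], "claw": 0.085}, {"travel": [-0.267, 0.022, 0.01], "twist": [0, 0, 51], "claw": 0.085}, {"travel": [-0.267, 0.022, 0.01], "twist": [0, 0, 51], "claw": 0.085}, {"travel": [-0.267, 0.022, 0.01], "twist": [0, 0, 51], "claw": 0.085}]'

```text
clock: 2.15
position: [0.4891, -0.0463, 0.2402]
tool_rot: [-3.141, -0.0, 0.685]
force: [0.2, -0.9, 0.1]
grip_width: 0.0852
```

Run:
```python
from h import *
from workcell import bot
s,f=snap(bot,"w3")
for z,r in((.028,.073),):
  u=pix(f,[.528,-.018,z])[0];print(u,fitrim(f,u,z,r),fitrim(f,u,z,r,sat))
```

```text
2.15 [ 0.4891 -0.0463  0.2402] [-3.1411e+00 -1.0000e-04  6.8480e-01] [-0.513  0.351  0.627  1.956 -0.258  0.913 -0.642] [ 0.15 -0.94  0.05] 0.004
[283.61768394 135.63116673] (array([ 0.5258, -0.0162,  0.0721]), np.float64(0.0003), 120) (array([ 0.5261, -0.0158,  0.0728]), np.float64(0.0003), 120)
```

View pics/w3.png

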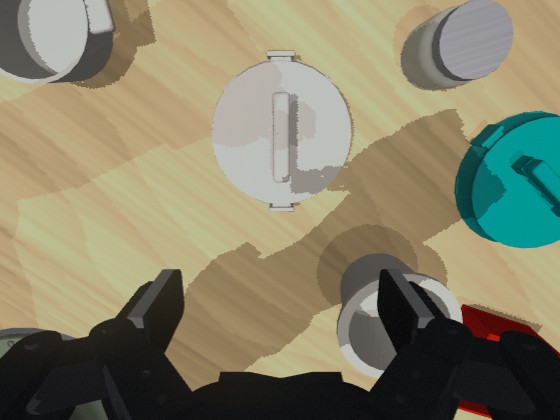

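The lid is centred at about (282,133), with its handle vertical at column 281, so the jaws line up with it.

Run:
```python
from h import *
from workcell import bot
f=ld("w3")
cv2.imwrite("pics/w3c.png",cv2.resize(f["frame"][40:220,200:360],None,fx=3.3,fy=3.3,interpolation=cv2.INTER_CUBIC))
p=onz(f,[(281,93.5),(281,181.5)],.06);d=p[0]-p[1];print(p,p.mean(0),np.linalg.norm(d),np.degrees(np.arctan2(d[1],d[0])))
go(bot.observe(),[.526,-.0165,.12],np.radians(39.2))
```

```text
[[ 0.5570533   0.00930897  0.06      ]
 [ 0.49396507 -0.04224346  0.06      ]] [ 0.52550918 -0.01646725  0.06      ] 0.08147255801628593 39.253910805795485
travel [0.0474, 0.0002, 0.1202] twist [-0.02, -0.01, 0.02]
```

View pics/w3c.png

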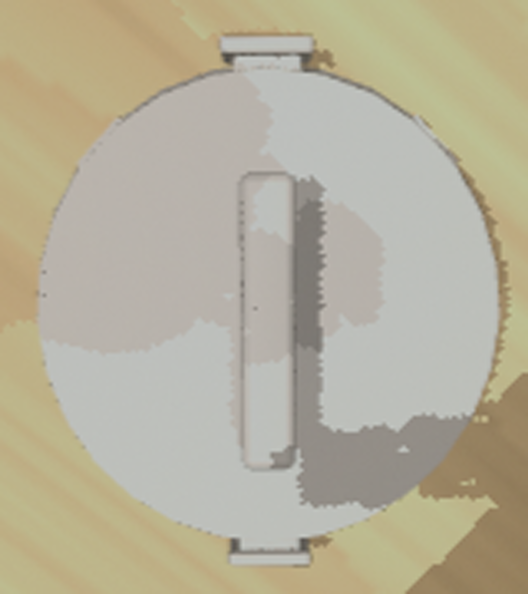

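Emit:
apply_moves --commands '[{"travel": [-0.223, 0.124, 0], "twist": [0, 0, 0], "claw": 0.085}, {"travel": [-0.223, 0.124, 0], "twist": [0, 0, 0], "claw": 0.085}, {"travel": [-0.223, 0.124, 0], "twist": [0, 0, 0], "claw": 0.085}, {"travel": [-0.223, 0.124, 0], "twist": [0, 0, 0], "claw": 0.085}, {"travel": [-0.223, 0.124, 0], "twist": [0, 0, 0], "claw": 0.085}, {"travel": [-0.223, 0.124, 0], "twist": [0, 0, 0], "claw": 0.085}, {"travel": [-0.223, 0.124, 0], "twist": [0, 0, 0], "claw": 0.085}, {"travel": [-0.223, 0.124, 0], "twist": [0, 0, 0], "claw": 0.085}, {"travel": [-0.223, 0.124, 0], "twist": [0, 0, 0], "claw": 0.085}]'

```text
clock: 3.1
position: [0.3948, -0.283, 0.2402]
tool_rot: [-3.141, -0.0, 0.684]
force: [0.6, 0.2, 0.4]
grip_width: 0.0853
```

Run:
```python
from h import *
from workcell import bot
s,f=snap(bot,"w4")
for z,r in((.09,.064),(.09,.054),(.09,.055)):
  u=pix(f,[.4575,-.233,z])[0];print(u,fitrim(f,u,z,r),fitrim(f,u,z,r,sat))
go(s,[.5258,-.0163,.12],np.radians(39.2))
```

```text
3.1 [ 0.3948 -0.283   0.2402] [-3.1412e+00 -3.0000e-04  6.8390e-01] [-0.03   0.352  0.682  1.971 -0.279  0.912 -0.092] [0.61 0.22 0.42] 0.005
[282.24509364 101.45814708] (array([ 0.4556, -0.2301,  0.0635]), np.float64(0.0002), 120) (array([ 0.4556, -0.2301,  0.0637]), np.float64(0.0001), 120)
[282.24509364 101.45814708] (array([ 0.4556, -0.2301,  0.052 ]), np.float64(0.0002), 120) (array([ 0.4584, -0.2383,  0.0553]), np.float64(0.001), 120)
[282.24509364 101.45814708] (array([ 0.4556, -0.2302,  0.0526]), np.float64(0.0001), 120) (array([ 0.4553, -0.2304,  0.0527]), np.float64(0.0002), 120)
travel [0.27, -0.1238, 0.1203] twist [-0.02, -0.02, -0.02]
```

View pics/w4.png

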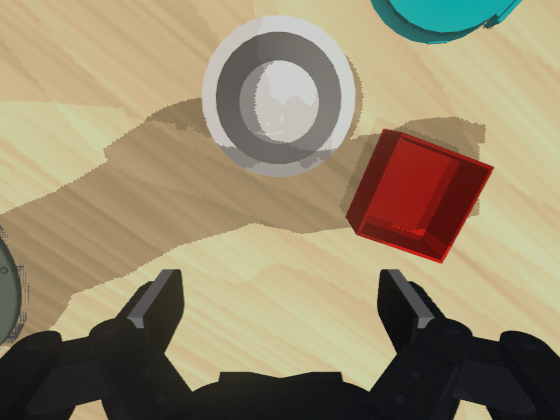

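Tub rim centre is at (280,95), which works out to (0.4556, -0.2301). The red bin's nearest corner at (385,130) clears the lid. Moving above the lid.

Emit:
apply_moves --commands '[{"travel": [0.27, -0.124, 0.12], "twist": [0, 0, 0], "claw": 0.085}, {"travel": [0.27, -0.124, 0.12], "twist": [0, 0, 0], "claw": 0.085}, {"travel": [0.27, -0.124, 0.12], "twist": [0, 0, 0], "claw": 0.085}, {"travel": [0.27, -0.124, 0.12], "twist": [0, 0, 0], "claw": 0.085}, {"travel": [0.27, -0.124, 0.12], "twist": [0, 0, 0], "claw": 0.085}, {"travel": [0.27, -0.124, 0.12], "twist": [0, 0, 0], "claw": 0.085}, {"travel": [0.27, -0.124, 0.12], "twist": [0, 0, 0], "claw": 0.085}, {"travel": [0.27, -0.124, 0.12], "twist": [0, 0, 0], "claw": 0.085}, {"travel": [0.27, -0.124, 0.12], "twist": [0, 0, 0], "claw": 0.085}, {"travel": [0.27, -0.124, 0.12], "twist": [0, 0, 0], "claw": 0.085}]'

```text
clock: 4.15
position: [0.5254, -0.0192, 0.1209]
tool_rot: [3.141, -0.0, 0.68]
force: [-0.5, -0.8, 1.0]
grip_width: 0.0851
```

Run:
```python
from h import *
from workcell import bot
s,f=snap(bot,"w5")
go(s,[.5258,-.0163,.034],np.radians(39.25))
```

```text
4.15 [ 0.5254 -0.0192  0.1209] [ 3.1411e+00 -3.0000e-04  6.7980e-01] [-0.457  0.586  0.529  1.978 -0.451  0.694 -0.539] [-0.47 -0.84  0.99] 0.01
travel [0.0021, -0.002, 0.0869] twist [0.03, -0.01, -0.3]
```

View pics/w5.png

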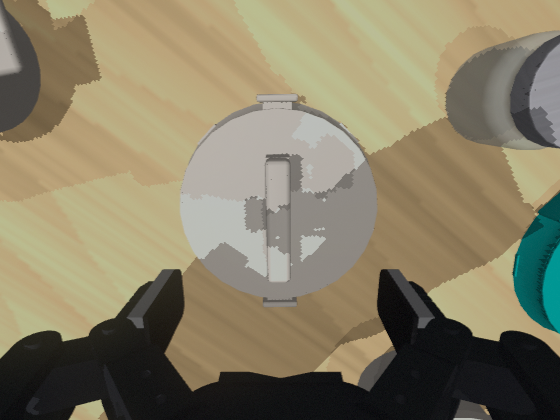

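Handle runs from about (278,157) to (278,282). A quick cross-check, then descend.

Run:
```python
from h import *
f=ld("w5")
p=onz(f,[(278,158),(278,282)],.06);d=p[0]-p[1];print(p.mean(0),np.linalg.norm(d),np.degrees(np.arctan2(d[1],d[0])))
u=pix(f,[.526,-.0165,.028])[0];print(u,fitrim(f,u,.028,.073,sat), pix(f,[.5254,-.0192,.1209]))
```

```text
[ 0.52695118 -0.0151792   0.06      ] 0.08375002959075807 38.81749460992613
[278.85209216 211.38476234] (array([ 0.5273, -0.0147,  0.0733]), np.float64(0.0008), 120) [[281.81559458 273.14484886]]
```

Emit:
apply_moves --commands '[{"travel": [0.0028, -0.002, 0.03], "twist": [0, 0, 0], "claw": 0.085}, {"travel": [0.0028, -0.002, 0.06], "twist": [0, 0, 0], "claw": 0.085}, {"travel": [0.0028, -0.002, 0.077], "twist": [0, 0, 0], "claw": 0.085}, {"travel": [0.0028, -0.002, 0.087], "twist": [0, 0, 0], "claw": 0.085}, {"travel": [0.0028, -0.002, 0.087], "twist": [0, 0, 0], "claw": 0.085}, {"travel": [0.0028, -0.002, 0.087], "twist": [0, 0, 0], "claw": 0.085}]'

```text
clock: 4.8
position: [0.5268, -0.0153, 0.0341]
tool_rot: [3.141, -0.001, 0.68]
force: [-0.1, 0.6, 0.3]
grip_width: 0.0848
```

Run:
```python
from h import *
from workcell import bot
s,f=snap(bot,"w6")
```

```text
4.8 [ 0.5268 -0.0153  0.0341] [ 3.1411e+00 -6.0000e-04  6.8010e-01] [-0.374  0.724  0.406  2.006 -0.554  0.519 -0.46 ] [-0.07  0.57  0.3 ] 0.01
```

View pics/w6.png

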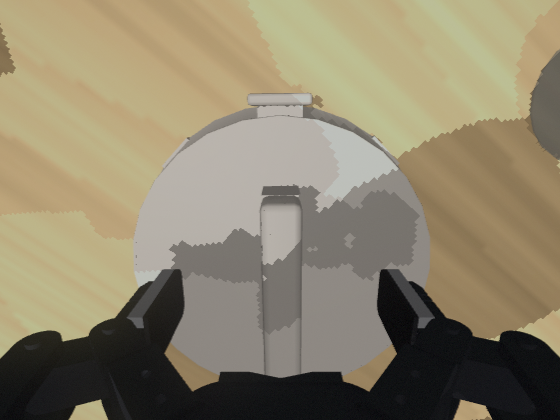

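The fingers straddle the bar (column 281), centred. Closing.

Emit:
apply_moves --commands '[{"travel": [0, 0, 0], "twist": [0, 0, 0], "claw": 0.03}, {"travel": [0, 0, 0], "twist": [0, 0, 0], "claw": 0.008}, {"travel": [0, 0, 0], "twist": [0, 0, 0], "claw": 0.008}, {"travel": [0, 0, 0], "twist": [0, 0, 0], "claw": 0.008}, {"travel": [0, 0, 0], "twist": [0, 0, 0], "claw": 0.008}, {"travel": [0, 0, 0], "twist": [0, 0, 0], "claw": 0.008}, {"travel": [0, 0, 0], "twist": [0, 0, 0], "claw": 0.008}, {"travel": [0, 0, 0], "twist": [0, 0, 0], "claw": 0.008}]' --force 80

```text
clock: 5.65
position: [0.5266, -0.0148, 0.0336]
tool_rot: [-3.142, -0.0, 0.681]
force: [-1.6, 0.6, 7.9]
grip_width: 0.0146
```

Run:
```python
from h import *
from workcell import bot
s,f=snap(bot,"w7");print(s["grip_width"])
go(s,[.4556,-.2301,.20],s["tool_rot"][2])
```

```text
5.65 [ 0.5266 -0.0148  0.0336] [-3.1416e+00 -3.0000e-04  6.8110e-01] [-0.374  0.725  0.405  2.006 -0.555  0.519 -0.46 ] [-1.64  0.61  7.88] 0.001
0.01456278820749267
travel [-0.1906, 0.1225, -0.1665] twist [-0.0, -0.02, 0.0]
```

View pics/w7.png

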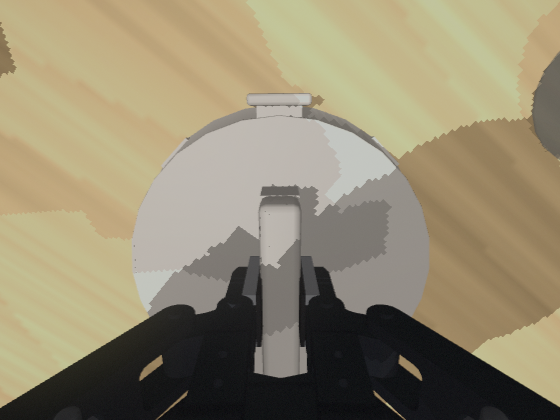

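Emit:
apply_moves --commands '[{"travel": [0, 0, -0.015], "twist": [0, 0, 0], "claw": 0.008}, {"travel": [0, 0, -0.045], "twist": [0, 0, 0], "claw": 0.008}, {"travel": [0, 0, -0.08], "twist": [0, 0, 0], "claw": 0.008}, {"travel": [0, 0, -0.115], "twist": [0, 0, 0], "claw": 0.008}, {"travel": [0, 0, -0.14], "twist": [0, 0, 0], "claw": 0.008}, {"travel": [0, 0, -0.15], "twist": [0, 0, 0], "claw": 0.008}, {"travel": [0, 0, -0.15], "twist": [0, 0, 0], "claw": 0.008}]'

```text
clock: 6.4
position: [0.527, -0.0147, 0.1846]
tool_rot: [3.141, -0.002, 0.681]
force: [0.1, -0.6, -1.7]
grip_width: 0.0148
```

Run:
```python
from h import *
from workcell import bot
s,f=snap(bot,"w8");print(s["grip_width"])
m=bot.observe()["moment"];print(m)
zl=s["position"][2]-.0336
for z,r in((zl+.028,.073),):
  u=pix(f,[*s["position"][:2],z])[0];print(u,fitrim(f,u,z,r,sat))
f7=ld("w7");u=pix(f7,[.5266,-.0148,.028])[0];print("before",fitrim(f7,u,.028,.073,sat))
go(s,[.4556,-.2301,.184],s["tool_rot"][2])
```

```text
6.4 [ 0.527  -0.0147  0.1846] [ 3.1408e+00 -2.1000e-03  6.8100e-01] [-0.527  0.497  0.609  1.929 -0.38   0.829 -0.604] [ 0.08 -0.59 -1.67] 0.043
0.014764714101991545
[-0.0714511   0.02920584  0.00186821]
[281.65364532 267.71531062] (array([ 0.5281, -0.013 ,  0.0722]), np.float64(0.0009), 120)
before (array([ 0.5274, -0.0129,  0.0722]), np.float64(0.0009), 120)
travel [-0.1911, 0.1224, 0.0003] twist [0.05, -0.12, -0.0]
```

View pics/w8.png

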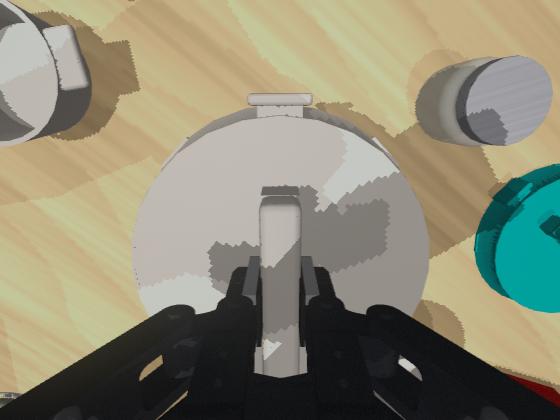

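Emit:
apply_moves --commands '[{"travel": [-0.02, 0.013, 0], "twist": [0, 0, 0], "claw": 0.008}, {"travel": [-0.05, 0.032, 0], "twist": [0, 0, 0], "claw": 0.008}, {"travel": [-0.085, 0.054, 0], "twist": [0, 0, 0], "claw": 0.008}, {"travel": [-0.12, 0.077, 0], "twist": [0, 0, 0], "claw": 0.008}, {"travel": [-0.15, 0.096, 0], "twist": [0, 0, 0], "claw": 0.008}, {"travel": [-0.175, 0.112, 0], "twist": [0, 0, 0], "claw": 0.008}, {"travel": [-0.187, 0.12, 0], "twist": [0, 0, 0], "claw": 0.008}, {"travel": [-0.191, 0.1225, 0], "twist": [0, 0, 0], "claw": 0.008}, {"travel": [-0.191, 0.1225, 0], "twist": [0, 0, 0], "claw": 0.008}, {"travel": [-0.191, 0.1225, 0], "twist": [0, 0, 0], "claw": 0.008}]'

```text
clock: 7.45
position: [0.4554, -0.2292, 0.1827]
tool_rot: [-3.141, 0.0, 0.682]
force: [-0.5, -0.2, -0.3]
grip_width: 0.0146
```

```bash
python3 - <<'E'
from h import *
from workcell import bot
s=bot.observe();print(s["position"],s["tool_rot"],s["force"],s["qpos"].round(2))
for n in("scene","top"):
    f=bot.grab_frame(n);np.savez(f"pics/{n}1.npz",**f)
    x,y,z=s["position"];zl=z-.0336
    im=f["frame"].copy();
    u=pix(f,[.4556,-.2301,.1])[0].astype(int)
    a=im[max(0,u[1]-70):u[1]+60,u[0]-80:u[0]+80]
    cv2.imwrite(f"pics/{n}1.png",cv2.resize(a,None,fx=4,fy=4,interpolation=cv2.INTER_CUBIC))
go(s,[.4556,-.2301,.0336+.085],s["tool_rot"][2])
E
python3 -c "
import cv2,numpy as np
a=cv2.imread('pics/scene1.png');b=cv2.imread('pics/top1.png');h=min(a.shape[0],b.shape[0]);cv2.imwrite('pics/c1.png',cv2.resize(np.hstack([a[:h],b[:h]]),None,fx=.62,fy=.62))"
```

```text
[ 0.45535453 -0.22924194  0.18273936] [-3.14060211e+00  3.58501358e-04  6.81886524e-01] [-0.46737846 -0.22719709 -0.25888235] [-0.1   0.47  0.61  1.97 -0.37  0.81 -0.17]
travel [-0.0003, 0.0009, 0.0641] twist [-0.06, 0.02, -0.0]
```

View pics/c1.png

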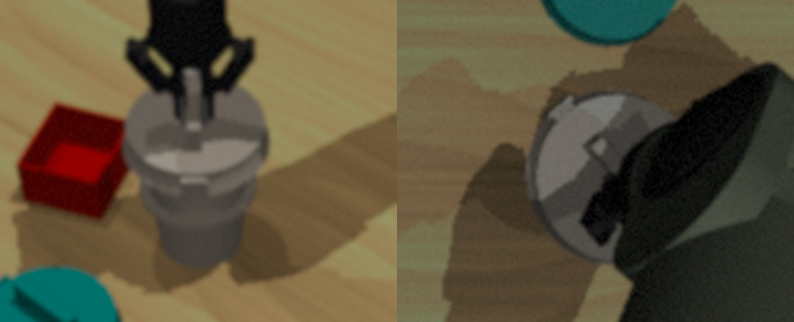

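Run:
```python
from h import *
f=ld("scene1")
for z in(0,.06,.087,.149,.177):
  u=pix(f,circ(.4556,-.2301,z,.05));print(z,u.min(0),u.max(0),(u.max(0)+u.min(0))/2)
```

```text
0 [237.07521091 130.23422168] [272.23741838 156.64501701] [254.65631465 143.43961934]
0.06 [235.54108915 115.47888262] [271.89175608 142.2075001 ] [253.71642262 128.84319136]
0.087 [234.81639083 108.51533077] [271.72847967 135.38103719] [253.27243525 121.94818398]
0.149 [233.06446665  91.69892109] [271.33379253 118.86145664] [252.19912959 105.28018887]
0.177 [232.2303488   83.70113411] [271.14588883 110.98780533] [251.68811882  97.34446972]
```

The lid sits centred over the tub: the lean matches within about 1 px. Lowering to just above clip contact.

Emit:
apply_moves --commands '[{"travel": [-0.0003, 0.0009, 0.01], "twist": [0, 0, 0], "claw": 0.008}, {"travel": [-0.0003, 0.0009, 0.03], "twist": [0, 0, 0], "claw": 0.008}, {"travel": [-0.0003, 0.0009, 0.045], "twist": [0, 0, 0], "claw": 0.008}, {"travel": [-0.0003, 0.0009, 0.055], "twist": [0, 0, 0], "claw": 0.008}, {"travel": [-0.0003, 0.0009, 0.061], "twist": [0, 0, 0], "claw": 0.008}, {"travel": [-0.0003, 0.0009, 0.061], "twist": [0, 0, 0], "claw": 0.008}, {"travel": [-0.0003, 0.0009, 0.061], "twist": [0, 0, 0], "claw": 0.008}]'

```text
clock: 8.25
position: [0.4557, -0.2313, 0.1226]
tool_rot: [3.141, -0.0, 0.681]
force: [-0.2, -0.2, -0.7]
grip_width: 0.0145
```

Run:
```python
from h import *
from workcell import bot
s,f=snap(bot,"w9");print(s["moment"])
f=bot.grab_frame("scene");cv2.imwrite("pics/s2.png",cv2.resize(f["frame"][60:190,170:330],None,fx=4,fy=4,interpolation=cv2.INTER_CUBIC))
go(s,[.4556,-.2301,.1],s["tool_rot"][2])
```

```text
8.25 [ 0.4557 -0.2313  0.1226] [ 3.1412e+00 -1.0000e-04  6.8080e-01] [-0.037  0.566  0.536  2.014 -0.451  0.679 -0.101] [-0.23 -0.2  -0.73] 0.008
[-0.01502611  0.01924218 -0.02395421]
travel [0.0007, -0.001, 0.0226] twist [0.02, -0.01, -0.0]
```

View pics/s2.png

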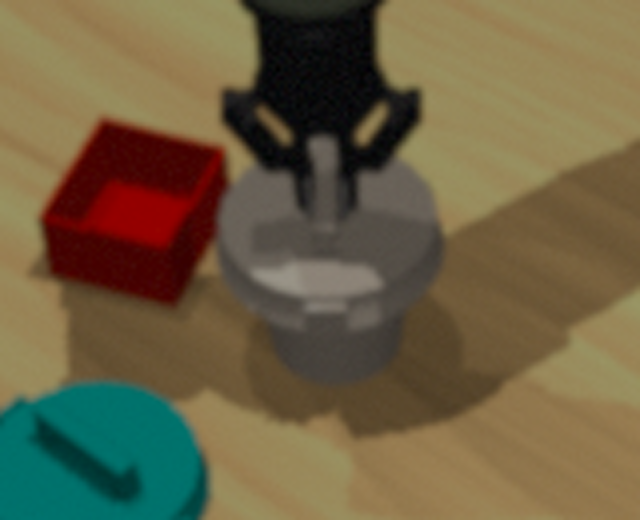

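View pics/w9.png

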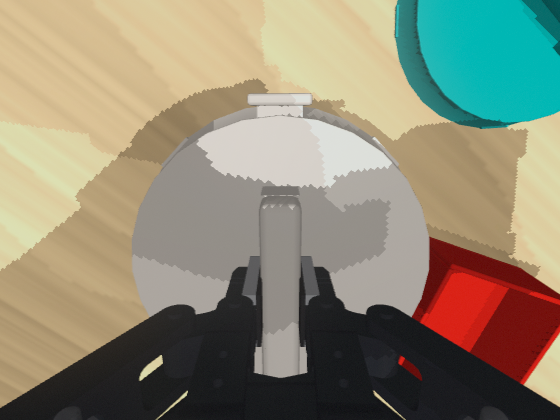

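The lid rests over the rim, about 8 mm above clip contact, and the bin is clear. Pressing in small steps.

Emit:
apply_moves --commands '[{"travel": [0.0007, -0.001, 0.003], "twist": [0, 0, 0], "claw": 0.008}, {"travel": [0.0007, -0.001, 0.006], "twist": [0, 0, 0], "claw": 0.008}, {"travel": [0.0007, -0.001, 0.008], "twist": [0, 0, 0], "claw": 0.008}, {"travel": [0.0007, -0.001, 0.01], "twist": [0, 0, 0], "claw": 0.008}, {"travel": [0.0007, -0.001, 0.011], "twist": [0, 0, 0], "claw": 0.008}, {"travel": [0.0007, -0.001, 0.011], "twist": [0, 0, 0], "claw": 0.008}]' --force 100

```text
clock: 8.95
position: [0.4557, -0.2301, 0.1114]
tool_rot: [3.141, -0.0, 0.681]
force: [1.3, 0.0, 3.7]
grip_width: 0.0141
```

Run:
```python
from h import *
from workcell import bot
s=bot.observe();print(s["position"],s["tool_rot"],s["force"],s["moment"])
```

```text
[ 0.45565208 -0.23014063  0.11136789] [ 3.14112327e+00 -2.37628619e-04  6.80720902e-01] [1.28486482 0.02298583 3.74436058] [ 0.18393992 -0.30672115  0.03191782]
```

Emit:
apply_moves --commands '[{"travel": [0, 0, 0.002], "twist": [0, 0, 0], "claw": 0.008}, {"travel": [0, 0, 0.004], "twist": [0, 0, 0], "claw": 0.008}, {"travel": [0, 0, 0.006], "twist": [0, 0, 0], "claw": 0.008}, {"travel": [0, 0, 0.008], "twist": [0, 0, 0], "claw": 0.008}, {"travel": [0, 0, 0.008], "twist": [0, 0, 0], "claw": 0.008}]'

```text
clock: 9.45
position: [0.4551, -0.2299, 0.1029]
tool_rot: [-3.141, 0.001, 0.681]
force: [-0.0, -0.2, -2.5]
grip_width: 0.0144
```

Run:
```python
from h import *
from workcell import bot
s=bot.observe();print(s["position"],s["tool_rot"],s["force"],s["moment"])
```

```text
[ 0.45506736 -0.22989224  0.10286196] [-3.14087353e+00  6.17712765e-04  6.80750499e-01] [-0.02786687 -0.15789348 -2.45234738] [ 0.04712309 -0.00891204  0.04443847]
```

Emit:
apply_moves --commands '[{"travel": [0, 0, 0.0015], "twist": [0, 0, 0], "claw": 0.008}, {"travel": [0, 0, 0.003], "twist": [0, 0, 0], "claw": 0.008}, {"travel": [0, 0, 0.004], "twist": [0, 0, 0], "claw": 0.008}, {"travel": [0, 0, 0.004], "twist": [0, 0, 0], "claw": 0.008}]'

```text
clock: 9.85
position: [0.4554, -0.23, 0.0997]
tool_rot: [-3.141, -0.0, 0.681]
force: [-3.8, 2.3, 11.9]
grip_width: 0.0145
```

Run:
```python
from h import *
from workcell import bot
s,f=snap(bot,"w10");print(s["moment"])
f=bot.grab_frame("scene");cv2.imwrite("pics/s3.png",cv2.resize(f["frame"][60:190,170:330],None,fx=4,fy=4,interpolation=cv2.INTER_CUBIC))
```

```text
9.85 [ 0.4554 -0.23    0.0997] [-3.1415e+00 -4.0000e-04  6.8070e-01] [-0.014  0.6    0.503  2.028 -0.482  0.63  -0.078] [-3.79  2.26 11.93] 0.002
[0.47647575 0.72110093 0.01287697]
```

View pics/s3.png

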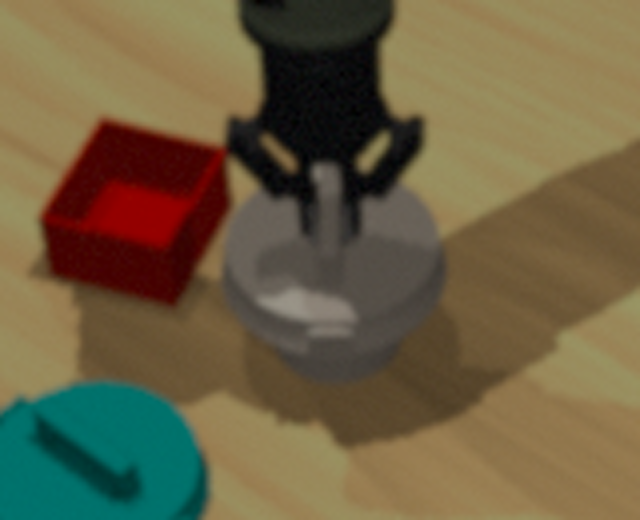

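View pics/w10.png

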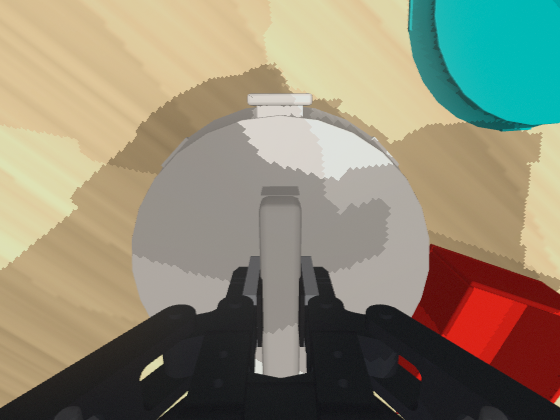

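Emit:
apply_moves --commands '[{"travel": [0, 0, 0.001], "twist": [0, 0, 0], "claw": 0.008}, {"travel": [0, 0, 0.0015], "twist": [0, 0, 0], "claw": 0.008}, {"travel": [0, 0, 0.0015], "twist": [0, 0, 0], "claw": 0.008}]'

```text
clock: 10.25
position: [0.4556, -0.2301, 0.0995]
tool_rot: [3.142, -0.002, 0.68]
force: [-13.2, 8.6, 50.4]
grip_width: 0.0142
```

Run:
```python
from h import *
from workcell import bot
s=bot.observe();print(s["position"],s["tool_rot"],s["force"],s["moment"])
```

```text
[ 0.45556744 -0.23005606  0.09951309] [ 3.14152485e+00 -1.77907393e-03  6.80357530e-01] [-13.23546632   8.57028784  50.4361392 ] [1.76054333 2.69686963 0.03565819]
```

Hard stop at home height (lid about 66 mm above the tub foot). Lifting gently to check that the tub hangs.

Emit:
apply_moves --commands '[{"travel": [0, 0, -0.003], "twist": [0, 0, 0], "claw": 0.008}, {"travel": [0, 0, -0.008], "twist": [0, 0, 0], "claw": 0.008}, {"travel": [0, 0, -0.015], "twist": [0, 0, 0], "claw": 0.008}, {"travel": [0, 0, -0.025], "twist": [0, 0, 0], "claw": 0.008}, {"travel": [0, 0, -0.025], "twist": [0, 0, 0], "claw": 0.008}, {"travel": [0, 0, -0.025], "twist": [0, 0, 0], "claw": 0.008}]'

```text
clock: 10.85
position: [0.4557, -0.2299, 0.123]
tool_rot: [3.141, -0.0, 0.681]
force: [0.3, 0.0, -2.5]
grip_width: 0.0142
```

Run:
```python
from h import *
from workcell import bot
s=bot.observe();print(s["position"],s["tool_rot"],s["force"],s["moment"],s["grip_width"])
f=bot.grab_frame("scene");cv2.imwrite("pics/s4.png",cv2.resize(f["frame"][60:190,170:330],None,fx=4,fy=4,interpolation=cv2.INTER_CUBIC))
```

```text
[ 0.45565657 -0.22987881  0.12302399] [ 3.14112583e+00 -3.60899963e-04  6.81117477e-01] [ 0.290197    0.04997546 -2.455536  ] [ 0.00485559 -0.0281141   0.04044365] 0.014197683179454296
```

View pics/s4.png

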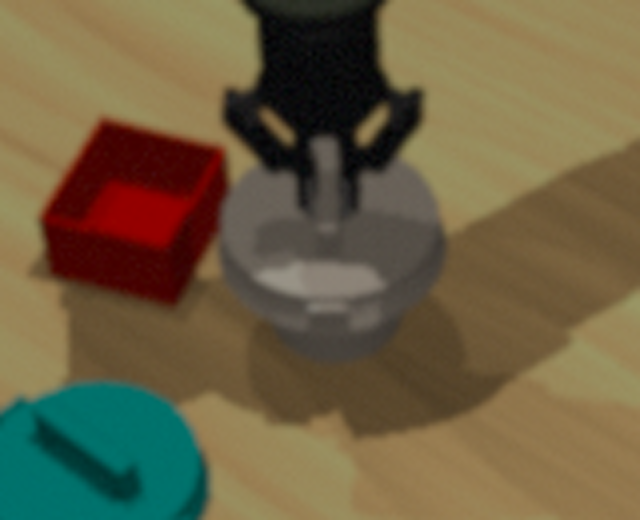

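The tub rises with the lid (foot row 380→358) and the load is about 2.5 N. Lifting, then carrying.

Emit:
apply_moves --commands '[{"travel": [0, 0, -0.015], "twist": [0, 0, 0], "claw": 0.008}, {"travel": [0, 0, -0.04], "twist": [0, 0, 0], "claw": 0.008}, {"travel": [0, 0, -0.065], "twist": [0, 0, 0], "claw": 0.008}, {"travel": [0, 0, -0.08], "twist": [0, 0, 0], "claw": 0.008}, {"travel": [0, 0, -0.082], "twist": [0, 0, 0], "claw": 0.008}, {"travel": [0, 0, -0.082], "twist": [0, 0, 0], "claw": 0.008}]'

```text
clock: 11.5
position: [0.4554, -0.2297, 0.2044]
tool_rot: [-3.141, -0.0, 0.681]
force: [-0.4, 0.0, -3.0]
grip_width: 0.0141
```

Run:
```python
from h import *
from workcell import bot
s=bot.observe();print(s["position"],s["tool_rot"],s["force"],s["moment"],s["grip_width"])
f=bot.grab_frame("scene");cv2.imwrite("pics/s5.png",cv2.resize(f["frame"][40:170,170:330],None,fx=4,fy=4,interpolation=cv2.INTER_CUBIC))
go(s,[.466,.2215,.205],s["tool_rot"][2]);
f=bot.grab_frame("top");cv2.imwrite("pics/t5.png",f["frame"])
```

```text
[ 0.45541156 -0.22970585  0.20437044] [-3.14137773e+00 -8.92885577e-05  6.81170400e-01] [-0.37879452  0.02686013 -3.01757119] [-0.02128581 -0.03041401 -0.00127343] 0.014069240227756996
travel [0.2924, -0.3438, -0.0005] twist [-0.01, -0.01, 0.0]
```

View pics/s5.png

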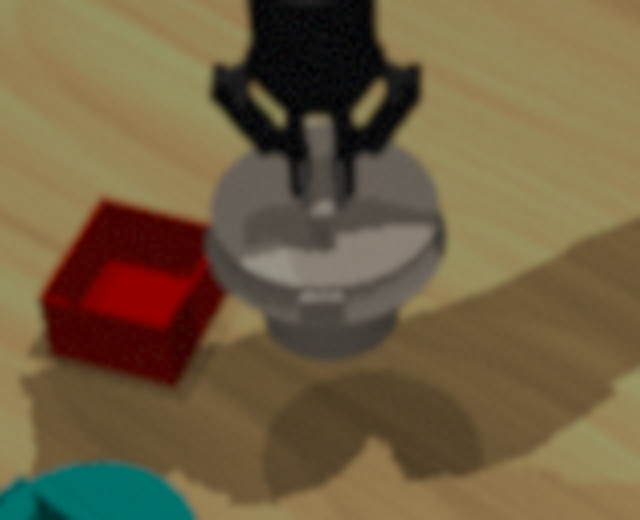

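View pics/t5.png

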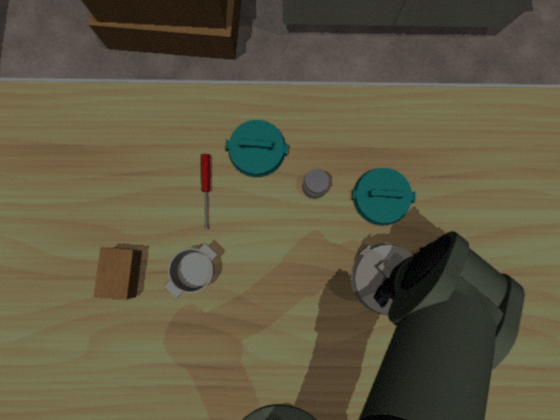

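Emit:
apply_moves --commands '[{"travel": [0.012, -0.014, 0], "twist": [0, 0, 0], "claw": 0.008}, {"travel": [0.035, -0.041, 0], "twist": [0, 0, 0], "claw": 0.008}, {"travel": [0.061, -0.072, 0], "twist": [0, 0, 0], "claw": 0.008}, {"travel": [0.09, -0.106, 0], "twist": [0, 0, 0], "claw": 0.008}, {"travel": [0.12, -0.141, 0], "twist": [0, 0, 0], "claw": 0.008}, {"travel": [0.15, -0.176, 0], "twist": [0, 0, 0], "claw": 0.008}, {"travel": [0.18, -0.212, 0], "twist": [0, 0, 0], "claw": 0.008}, {"travel": [0.208, -0.245, 0], "twist": [0, 0, 0], "claw": 0.008}, {"travel": [0.23, -0.27, 0], "twist": [0, 0, 0], "claw": 0.008}, {"travel": [0.24, -0.282, 0], "twist": [0, 0, 0], "claw": 0.008}]'

```text
clock: 12.6
position: [0.4638, 0.1433, 0.2038]
tool_rot: [-3.141, 0.001, 0.684]
force: [0.3, -0.7, -3.3]
grip_width: 0.0142
```

Run:
```python
from h import *
from workcell import bot
s=bot.observe();print(s["position"],s["tool_rot"],s["force"],s["qpos"].round(2))
go(s,[.466,.2215,.205],s["tool_rot"][2])
```

```text
[0.46383323 0.14329959 0.2037988 ] [-3.14104901e+00  1.18300326e-03  6.84258824e-01] [ 0.29031707 -0.69335866 -3.30732188] [-0.89  0.4   0.62  2.01 -0.31  0.83 -0.99]
travel [0.0511, -0.0592, -0.0012] twist [-0.03, 0.07, -0.0]
```

Emit:
apply_moves --commands '[{"travel": [0.015, -0.017, 0], "twist": [0, 0, 0], "claw": 0.008}, {"travel": [0.033, -0.038, 0], "twist": [0, 0, 0], "claw": 0.008}, {"travel": [0.045, -0.052, 0], "twist": [0, 0, 0], "claw": 0.008}, {"travel": [0.051, -0.059, 0], "twist": [0, 0, 0], "claw": 0.008}, {"travel": [0.051, -0.059, 0], "twist": [0, 0, 0], "claw": 0.008}, {"travel": [0.051, -0.059, 0], "twist": [0, 0, 0], "claw": 0.008}]'

```text
clock: 13.2
position: [0.467, 0.2169, 0.2047]
tool_rot: [3.141, 0.001, 0.68]
force: [-0.9, -0.2, -2.1]
grip_width: 0.0143
```

Run:
```python
from h import *
from workcell import bot
s=bot.observe();print(s["position"],s["tool_rot"],s["force"])
for n in("scene","top"):
    f=bot.grab_frame(n);np.savez(f"pics/{n}6.npz",**f)
    u=pix(f,[.466,.2215,.08])[0].astype(int)
    cv2.imwrite(f"pics/{n}6.png",cv2.resize(f["frame"][u[1]-65:u[1]+65,u[0]-80:u[0]+80],None,fx=4,fy=4,interpolation=cv2.INTER_CUBIC));print(n,u-[80,65])
    if n=="scene":
      for nm,x,y,z,r in(("lowrim",.466,.2215,.06,.055),("lowfoot",.466,.2215,0,.048),("tubfoot",*s["position"][:2],s["position"][2]-.0996,.046),("plate",*s["position"][:2],s["position"][2]-.0056,.073)):
        q=pix(f,circ(x,y,z,r));print(nm,((q.min(0)-u+[80,65])*4).round(),((q.max(0)-u+[80,65])*4).round())
go(s,[.466,.2215,.175],s["tool_rot"][2])
```

```text
[0.46700341 0.21693378 0.2046642 ] [3.14118896e+00 5.87405156e-04 6.79780835e-01] [-0.93625065 -0.24286592 -2.12337437]
scene [313 146]
lowrim [224. 208.] [406. 358.]
lowfoot [223. 271.] [375. 399.]
tubfoot [242. 174.] [398. 301.]
plate [218.  39.] [482. 246.]
top [107 206]
travel [0.0021, -0.0042, 0.0297] twist [0.02, 0.03, 0.0]
```

View pics/scene6.png

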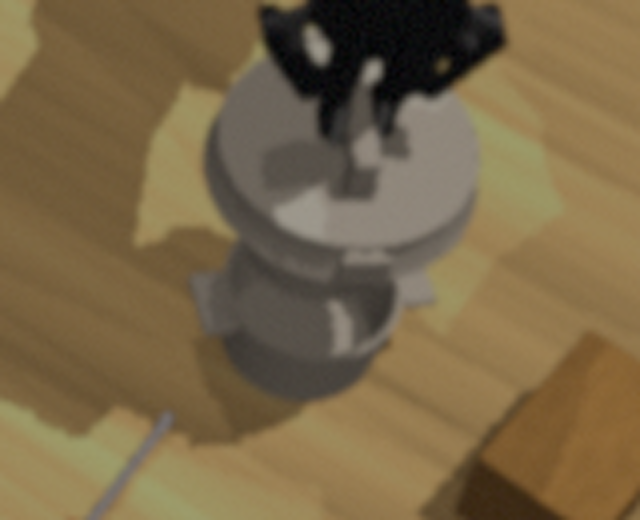

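View pics/top6.png

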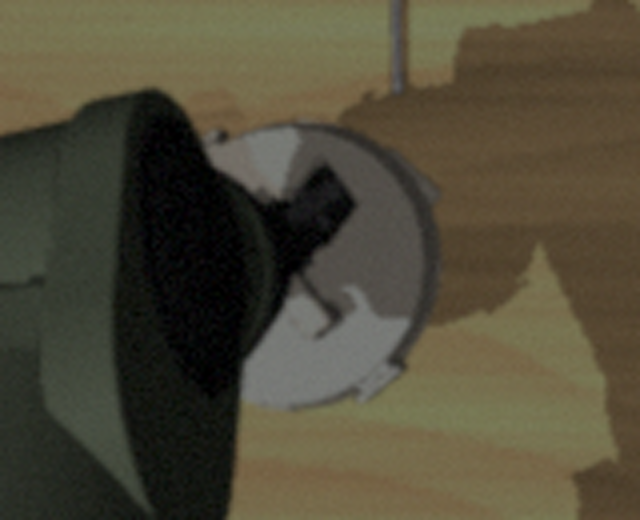

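Predicted outlines match the picture: the low tub's foot is at columns 226–372 and the lid plate at 218–480. Correcting about 4.5 mm and lowering to just above the mouth.

Emit:
apply_moves --commands '[{"travel": [0.002, -0.0042, 0], "twist": [0, 0, 0], "claw": 0.008}, {"travel": [0.002, -0.0042, 0.01], "twist": [0, 0, 0], "claw": 0.008}, {"travel": [0.002, -0.0042, 0.022], "twist": [0, 0, 0], "claw": 0.008}, {"travel": [0.002, -0.0042, 0.03], "twist": [0, 0, 0], "claw": 0.008}, {"travel": [0.002, -0.0042, 0.034], "twist": [0, 0, 0], "claw": 0.008}, {"travel": [0.002, -0.0042, 0.034], "twist": [0, 0, 0], "claw": 0.008}, {"travel": [0.002, -0.0042, 0.034], "twist": [0, 0, 0], "claw": 0.008}]'

```text
clock: 14.0
position: [0.466, 0.2226, 0.1709]
tool_rot: [3.141, 0.0, 0.681]
force: [0.7, -0.2, -1.9]
grip_width: 0.0143
```

Run:
```python
from h import *
from workcell import bot
s=bot.observe();print(s["position"],s["tool_rot"],s["force"],s["moment"])
for n in("scene",):
    f=bot.grab_frame(n);np.savez(f"pics/{n}7.npz",**f)
    u=pix(f,[.466,.2215,.08])[0].astype(int)
    im=cv2.resize(f["frame"][u[1]-50:u[1]+50,u[0]-65:u[0]+65],None,fx=6,fy=6,interpolation=cv2.INTER_CUBIC)
    for x,y,z,r,c in((.466,.2215,.06,.051,(0,0,255)),(.466,.2215,.06,.055,(0,0,255)),(.466,.2215,0,.048,(0,0,255)),(*s["position"][:2],s["position"][2]-.0996,.046,(0,255,0)),(*s["position"][:2],s["position"][2]-.0056,.073,(0,255,0))):
        cv2.polylines(im,[np.round((pix(f,circ(x,y,z,r))-u+[65,50]+.5)*6-.5).astype(int)],True,c,1)
    cv2.imwrite(f"pics/{n}7.png",im)
go(s,[.466,.2215,.14],s["tool_rot"][2])
```

```text
[0.46597442 0.22260841 0.17085898] [3.14148793e+00 8.82909560e-06 6.80598418e-01] [ 0.71864657 -0.22453479 -1.91995885] [-0.030448   -0.07996499  0.00836914]
travel [-0.0007, 0.0009, 0.0309] twist [0.01, 0.0, 0.0]
```

View pics/scene7.png

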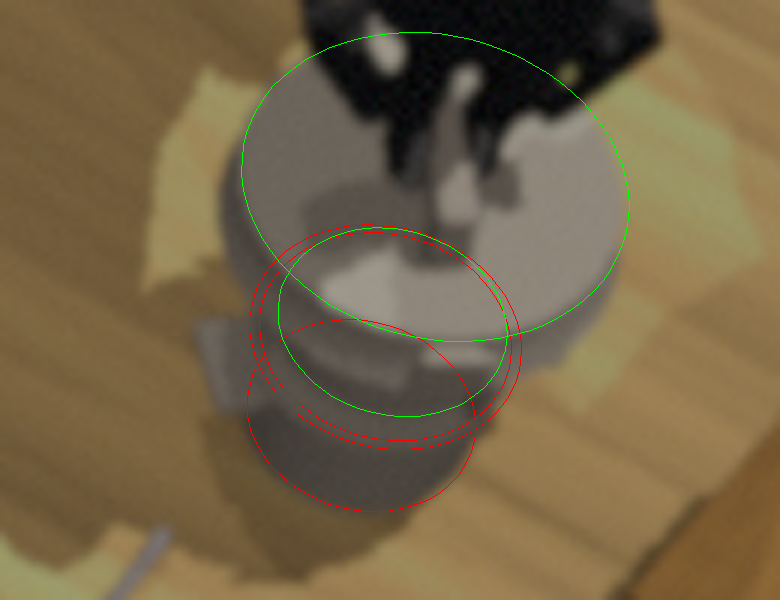

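Emit:
apply_moves --commands '[{"travel": [-0.0007, 0.0009, 0.003], "twist": [0, 0, 0], "claw": 0.008}, {"travel": [-0.0007, 0.0009, 0.008], "twist": [0, 0, 0], "claw": 0.008}, {"travel": [-0.0007, 0.0009, 0.014], "twist": [0, 0, 0], "claw": 0.008}, {"travel": [-0.0007, 0.0009, 0.02], "twist": [0, 0, 0], "claw": 0.008}, {"travel": [-0.0007, 0.0009, 0.025], "twist": [0, 0, 0], "claw": 0.008}, {"travel": [-0.0007, 0.0009, 0.025], "twist": [0, 0, 0], "claw": 0.008}, {"travel": [-0.0007, 0.0009, 0.025], "twist": [0, 0, 0], "claw": 0.008}]'

```text
clock: 14.75
position: [0.4659, 0.2215, 0.1457]
tool_rot: [3.142, 0.0, 0.681]
force: [-0.1, 0.2, -3.2]
grip_width: 0.0142
```

```bash
cat > st.py <<'E'
from h import *
from workcell import bot
s=bot.observe();print(s["clock"],s["position"].round(4),s["tool_rot"].round(4),s["force"].round(2),s["moment"].round(3),s["grip_width"])
go(s,[.466,.2215,.12],s["tool_rot"][2])
E
python3 st.py
```

```text
14.75 [0.4659 0.2215 0.1457] [3.1415e+00 2.0000e-04 6.8070e-01] [-0.12  0.16 -3.22] [0.009 0.016 0.017] 0.014203980003573579
travel [0.0001, 0.0001, 0.0257] twist [0.0, 0.01, 0.0]
```

No contact, with the foot at about 46 mm. Continuing slowly to 28 mm above the floor.

Emit:
apply_moves --commands '[{"travel": [0, 0, 0.003], "twist": [0, 0, 0], "claw": 0.008}, {"travel": [0, 0, 0.007], "twist": [0, 0, 0], "claw": 0.008}, {"travel": [0, 0, 0.011], "twist": [0, 0, 0], "claw": 0.008}, {"travel": [0, 0, 0.015], "twist": [0, 0, 0], "claw": 0.008}, {"travel": [0, 0, 0.018], "twist": [0, 0, 0], "claw": 0.008}, {"travel": [0, 0, 0.018], "twist": [0, 0, 0], "claw": 0.008}]'

```text
clock: 15.35
position: [0.4658, 0.2215, 0.1274]
tool_rot: [3.142, 0.0, 0.681]
force: [0.6, -0.4, -3.6]
grip_width: 0.0145
```

```bash
python3 st.py
```

```text
15.35 [0.4658 0.2215 0.1274] [3.1416e+00 4.0000e-04 6.8090e-01] [ 0.59 -0.42 -3.64] [ 0.026 -0.174 -0.067] 0.014452739800698467
travel [0.0002, 0.0001, 0.0074] twist [0.0, 0.02, 0.0]
```

Emit:
apply_moves --commands '[{"travel": [0, 0, 0.001], "twist": [0, 0, 0], "claw": 0.008}, {"travel": [0, 0, 0.002], "twist": [0, 0, 0], "claw": 0.008}, {"travel": [0, 0, 0.003], "twist": [0, 0, 0], "claw": 0.008}, {"travel": [0, 0, 0.004], "twist": [0, 0, 0], "claw": 0.008}, {"travel": [0, 0, 0.004], "twist": [0, 0, 0], "claw": 0.008}]'

```text
clock: 15.85
position: [0.4659, 0.2216, 0.1238]
tool_rot: [3.142, -0.0, 0.681]
force: [-0.2, 0.2, -2.4]
grip_width: 0.0142
```

```bash
python3 st.py
```

```text
15.85 [0.4659 0.2216 0.1238] [ 3.1415e+00 -1.0000e-04  6.8080e-01] [-0.21  0.16 -2.39] [ 0.069 -0.237 -0.03 ] 0.014219212551935277
travel [-0.0, 0.0001, 0.0038] twist [0.0, -0.01, -0.0]
```

Emit:
apply_moves --commands '[{"travel": [0, 0, 0.001], "twist": [0, 0, 0], "claw": 0.008}, {"travel": [0, 0, 0.002], "twist": [0, 0, 0], "claw": 0.008}, {"travel": [0, 0, 0.003], "twist": [0, 0, 0], "claw": 0.008}, {"travel": [0, 0, 0.003], "twist": [0, 0, 0], "claw": 0.008}]'

```text
clock: 16.25
position: [0.4659, 0.2217, 0.1207]
tool_rot: [3.142, -0.0, 0.681]
force: [1.6, 1.2, -1.2]
grip_width: 0.0142
```

```bash
python3 st.py
```

```text
16.25 [0.4659 0.2217 0.1207] [ 3.1416e+00 -2.0000e-04  6.8090e-01] [ 1.57  1.2  -1.19] [ 0.302 -0.486 -0.03 ] 0.01421820369245146
travel [-0.0001, 0.0002, 0.0007] twist [0.0, -0.01, -0.0]
```

Emit:
apply_moves --commands '[{"travel": [0.0008, 0, 0.0005], "twist": [0, 0, 0], "claw": 0.008}, {"travel": [0.0008, 0, 0.001], "twist": [0, 0, 0], "claw": 0.008}, {"travel": [0.0008, 0, 0.0015], "twist": [0, 0, 0], "claw": 0.008}, {"travel": [0.0008, 0, 0.0015], "twist": [0, 0, 0], "claw": 0.008}]'

```text
clock: 16.65
position: [0.4664, 0.222, 0.1192]
tool_rot: [3.142, 0.0, 0.681]
force: [-0.1, -0.0, -3.3]
grip_width: 0.0141
```

```bash
python3 st.py
```

```text
16.65 [0.4664 0.222  0.1192] [3.1416e+00 3.0000e-04 6.8080e-01] [-0.05 -0.03 -3.27] [ 0.089 -0.081  0.004] 0.014121299796949306
travel [-0.0006, 0.0001, -0.0008] twist [0.0, 0.02, 0.0]
```

Side force is gone and the weight is back on the arm. Continuing in 1 mm steps.

Emit:
apply_moves --commands '[{"travel": [0.0003, 0, 0.0007], "twist": [0, 0, 0], "claw": 0.008}, {"travel": [0.0003, 0, 0.0014], "twist": [0, 0, 0], "claw": 0.008}, {"travel": [0.0003, 0, 0.002], "twist": [0, 0, 0], "claw": 0.008}, {"travel": [0.0003, 0, 0.002], "twist": [0, 0, 0], "claw": 0.008}]'

```text
clock: 17.05
position: [0.4667, 0.2222, 0.1172]
tool_rot: [-3.142, 0.0, 0.681]
force: [-0.0, 0.2, -0.4]
grip_width: 0.0142
```

```bash
python3 st.py
```

```text
17.05 [0.4667 0.2222 0.1172] [-3.1416e+00  1.0000e-04  6.8080e-01] [-0.    0.23 -0.43] [ 0.092  0.023 -0.032] 0.01415679318679248
travel [-0.001, 0.0001, -0.0028] twist [-0.0, 0.01, -0.0]
```

Emit:
apply_moves --commands '[{"travel": [0, 0, 0.0005], "twist": [0, 0, 0], "claw": 0.008}, {"travel": [0, 0, 0.0008], "twist": [0, 0, 0], "claw": 0.008}, {"travel": [0, 0, 0.0008], "twist": [0, 0, 0], "claw": 0.008}]'

```text
clock: 17.35
position: [0.4668, 0.2223, 0.1167]
tool_rot: [-3.142, -0.0, 0.681]
force: [-1.5, 0.6, 4.0]
grip_width: 0.0141
```

```bash
python3 st.py
```

```text
17.35 [0.4668 0.2223 0.1167] [-3.1415e+00 -3.0000e-04  6.8080e-01] [-1.53  0.58  3.99] [-0.047  0.152 -0.011] 0.014057839251504365
travel [-0.0011, 0.0001, -0.0033] twist [-0.01, -0.02, 0.0]
```

Seated: the foot is about 17 mm above the low tub's underside, with about 4 N net up (roughly 7 N on the taper). Checking the picture before letting go.

Run:
```python
from h import *
from workcell import bot
f=bot.grab_frame("scene");u=pix(f,[.466,.2215,.08])[0].astype(int)
cv2.imwrite("pics/s8.png",cv2.resize(f["frame"][u[1]-50:u[1]+50,u[0]-65:u[0]+65],None,fx=6,fy=6,interpolation=cv2.INTER_CUBIC))
```

```text
(no output)
```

View pics/s8.png

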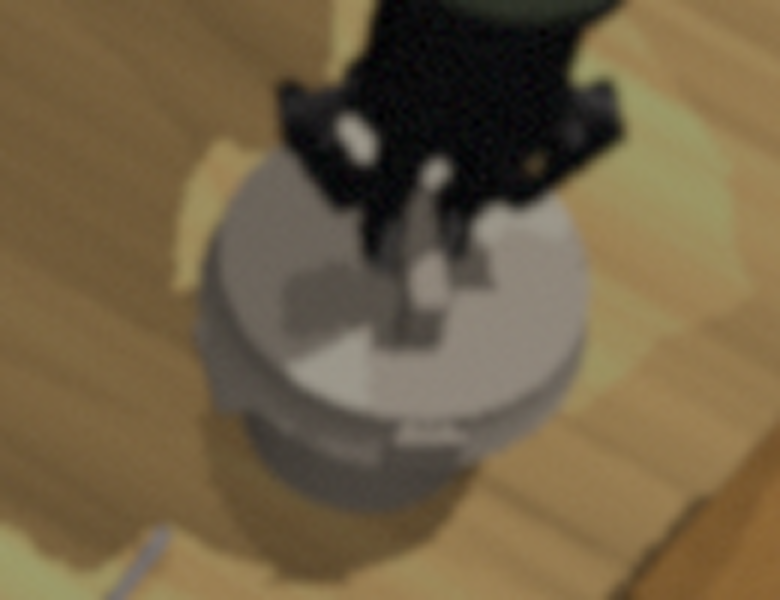

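The set is upright and concentric. Easing the grip, then opening.

Emit:
apply_moves --commands '[{"travel": [0, 0, -0.0003], "twist": [0, 0, 0], "claw": 0.008}, {"travel": [0, 0, -0.0003], "twist": [0, 0, 0], "claw": 0.02}, {"travel": [0, 0, -0.0003], "twist": [0, 0, 0], "claw": 0.03}, {"travel": [0, 0, -0.0003], "twist": [0, 0, 0], "claw": 0.045}, {"travel": [0, 0, -0.0003], "twist": [0, 0, 0], "claw": 0.06}, {"travel": [0, 0, -0.0003], "twist": [0, 0, 0], "claw": 0.06}, {"travel": [0, 0, -0.0003], "twist": [0, 0, 0], "claw": 0.06}]' --force 20

```text
clock: 18.1
position: [0.4667, 0.2223, 0.1168]
tool_rot: [-3.142, 0.0, 0.681]
force: [-0.6, -0.5, -0.9]
grip_width: 0.0602
```

Run:
```python
from h import *
from workcell import bot
s,f=snap(bot,"w11");print(s["grip_width"])
```

```text
18.1 [0.4667 0.2223 0.1168] [-3.1416  0.      0.6808] [-0.924  0.576  0.502  2.001 -0.435  0.67  -1.033] [-0.61 -0.51 -0.85] 0.001
0.06022998949856847
```

View pics/w11.png

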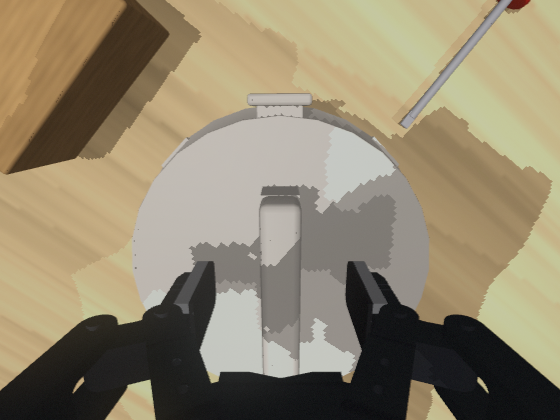

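The fingers are clear on both sides of the handle, and the carton and screwdriver are untouched. Retreating straight up.

Emit:
apply_moves --commands '[{"travel": [0, 0, -0.01], "twist": [0, 0, 0], "claw": 0.06}, {"travel": [0, 0, -0.03], "twist": [0, 0, 0], "claw": 0.06}, {"travel": [0, 0, -0.06], "twist": [0, 0, 0], "claw": 0.06}, {"travel": [0, 0, -0.1], "twist": [0, 0, 0], "claw": 0.06}, {"travel": [-0.04, 0, -0.14], "twist": [0, 0, 0], "claw": 0.06}, {"travel": [-0.08, 0, -0.15], "twist": [0, 0, 0], "claw": 0.06}, {"travel": [-0.1, 0, -0.15], "twist": [0, 0, 0], "claw": 0.06}, {"travel": [-0.1, 0, -0.15], "twist": [0, 0, 0], "claw": 0.06}]'

```text
clock: 18.95
position: [0.3875, 0.158, 0.2679]
tool_rot: [-3.139, -0.002, 0.68]
force: [0.5, 0.2, -0.5]
grip_width: 0.0597
```

Run:
```python
from h import *
from workcell import bot
s,f=snap(bot,"w12")
u=pix(f,[.4667,.2223,.11])[0]
for z in(.105,.111,.117): print(z,fitrim(f,u,z,.073,sat))
f=bot.grab_frame("scene");cv2.imwrite("pics/s9.png",f["frame"])
u=pix(f,[.466,.2215,.08])[0].astype(int)
cv2.imwrite("pics/s9c.png",cv2.resize(f["frame"][u[1]-50:u[1]+50,u[0]-65:u[0]+65],None,fx=6,fy=6,interpolation=cv2.INTER_CUBIC))
```

```text
18.95 [0.3875 0.158  0.2679] [-3.1393e+00 -1.5000e-03  6.7990e-01] [-1.146  0.167  0.71   2.087 -0.139  0.931 -1.251] [ 0.49  0.19 -0.54] 0.07
0.105 (array([0.465 , 0.2218, 0.0738]), np.float64(0.0002), 92)
0.111 (array([0.4645, 0.2214, 0.0724]), np.float64(0.0003), 91)
0.117 (array([0.4641, 0.221 , 0.0709]), np.float64(0.0003), 91)
```

View pics/w12.png

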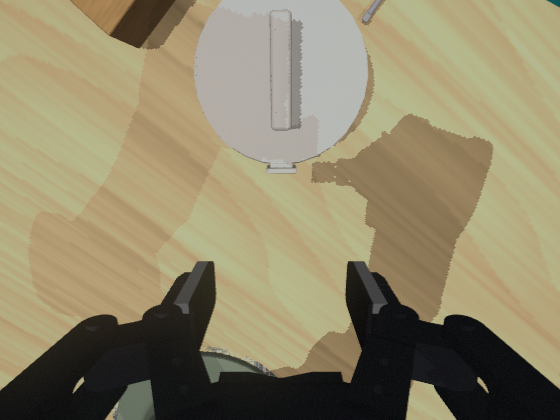

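View pics/s9.png

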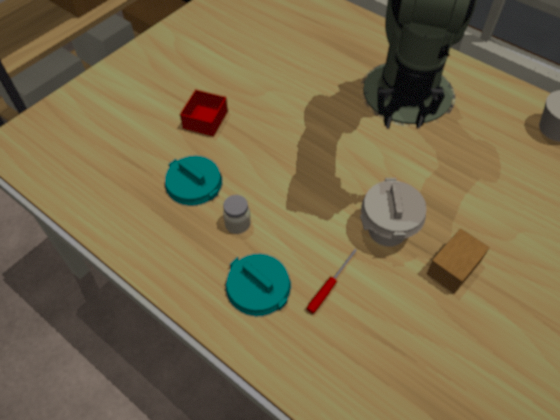

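View pics/s9c.png

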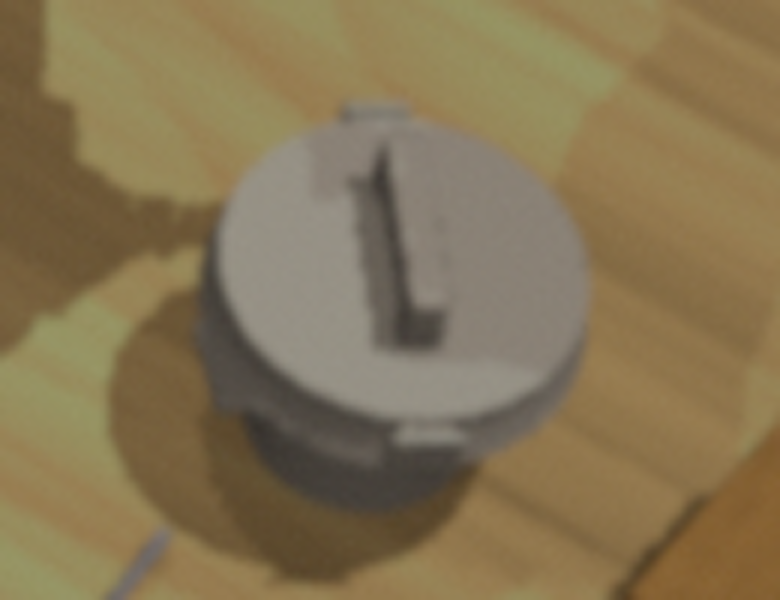

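The set stands at the same place and height as before release, and the bystanders haven't moved. Letting the arm settle, then handing in.

Emit:
apply_moves --commands '[{"travel": [0, 0, 0], "twist": [0, 0, 0], "claw": 0.06}, {"travel": [0, 0, 0], "twist": [0, 0, 0], "claw": 0.06}, {"travel": [0, 0, 0], "twist": [0, 0, 0], "claw": 0.06}]'

```text
clock: 19.35
position: [0.3893, 0.1594, 0.2666]
tool_rot: [3.141, 0.001, 0.681]
force: [0.4, 0.4, -0.2]
grip_width: 0.0596
```

```bash
python3 -c "
from workcell import bot
print(bot.observe()['position'],bot.job_done())"
```

```text
the job is handed in; nothing more can be done
[0.38929457 0.15935937 0.26658422] None
```

The closed tub is sitting upright in the low tub, released, and the job was handed in at about 19 s.

- **Lid:** I took the white lid by its handle and pressed it down to a hard stop at its home height, 66 mm above the tub's underside. The tub then hung level from it, with a load of about 2.5–3 N. The clips were judged from the height and the hang; their joints could not be read. The last push against the stop reached about 50 N at the wrist, more than the 5–15 N needed but under the 120 N limit.
- **Seating:** I lowered the tub until the taper carried it, with its underside about 17 mm above the low tub's. The contact load was about 7 N. I moved about 1 mm sideways once to relieve a light side contact.
- **Last checks:** After release the lid was level at the expected height and within about 2 mm of where I let go, which is the limit of the camera calibration. The other goods had not visibly moved, and the gripper was clear of everything.

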